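# Make up a centrifuge counterweight

### The arm

A 6-joint arm with a two-finger parallel gripper is mounted at the origin on the work surface. World frame = base frame: x ahead of the robot, y to its left, z up, the work surface at z = 0. Lengths are in m, angles in degrees, forces in N, time in s.
With the tool pointing down it reaches from about 0.275 to 0.75 m from the base axis. Payload 10.2 kg.
Tool frame: the origin (TCP) lies on the mounting face of the last link; the fingertips stand 166 mm ahead of it and the grasp point (between the pads) lies 147 mm ahead of it (arm.tcp_to_grasp is the z of the grasp point in the tool frame, in m); z points along the fingers, y is the line along which they close (so a half turn about z gives the same grasp; the last joint's range is limited). The gripper opens to 88 mm and grips with 3 to 60 N. Pads are 18 mm wide; open, the fingers measure 123 mm over their backs; the gripper's body (75 mm by 187 mm) begins 45 mm behind the grasp point.
Start: joints at [64.492, 17.928, 85.812, -0, 76.261, -12.8], TCP at [0.116, 0.512, 0.405] pointing down, gripper open.
Joint ranges: [-168.41, 168.41], [-55.51, 124.54], [10.69, 146.95], [-70.63, 250.63], [1, 178], [-165.06, 165.06]. Speed limits (degrees/s): [136.94, 136.94, 172.46, 180, 180, 180].

### API

Orientations are given as a 3x3 rotation matrix whose columns are the frame's x, y, z axes.
In Python, from workcell import arm gives the robot as it stands.
- The arm moves only by the tool servo_tool, never from a script. Its argument "moves" is text: rows parted by semicolons, each of 7 numbers parted by spaces: the shift along the world's x, y, z in mm, then the turn, a rotation vector about the world's x, y, z in degrees, then the finger opening in mm, from 0 to 88.1. In form: dx dy dz ax ay az fingers; .... A call has 1 to 10 rows; each row is the pose to reach, as a shift and turn from the pose commanded when the call began; what a row does not reach only later rows make up. A row lasts 1/8 s, in which the tool goes at most 62.5 mm and 10.7 degrees, less where a joint would pass 70% of its speed; a pose out of reach is approached as far as the arm can. A call with a gripper value outside its range is refused whole. The fingers move at their own pace and stop on an object; "grip_force" is the grip in N (left out, the last holds). Time passes only in rows, so rows that repeat a pose let the fingers close. It gives the time, the measured TCP pose, the force, the opening and the grip force at its end, in the units of the state.
- arm.read_state(): the state, without advancing time (a new reading comes with each control period).
- arm.grab_frame(name): name is "scene" or "top"; returns a dict with "img" (420x560x3 uint8, blue, green, red), "range_z" (420x560 float32, m along the optical axis (not along the pixel's ray), 0 where there is no reading), "K" (3x3 intrinsics, pixels), "dist" ([k1, k2, p1, p2, k3] as OpenCV has them; the pictures are not rectified), "rvec" (rotation vector, rad) and "tvec" (3), from world to camera coordinates, as OpenCV has them. Camera axes: x right, y down, z forward; pixel columns grow to the right and rows downward; lengths in m; the calibration is good to about 2 mm. A picture is of the moment at which its call begins.
- arm.close_job(): hands the job in; it is judged then, once.
The state is a dict: "time": time; "joints": joint angles; "joint_vel": joint speeds; "tau": joint torques, N m; "tcp_pos": TCP position; "ee_rot": TCP orientation; "contact_force": force on the tool from outside, world axes, zero at the start; "wrist_torque": the same for the moment, N m; "width": finger opening in m; "grasp_force": force on a finger pad.
Only numpy, scipy, OpenCV 4.12 (cv2) and the standard library are available. Lean on these libraries where they do the work, as an engineer would, in place of code of your own. Each camera call takes 0.05 s, during which the arm holds its last target. There are 200 camera calls.

### The job

Make up the centrifuge counterweight in the grey carrier: drop the steel disc, then the brass disc, then the blue disc flat into the green sleeve so that they form one column, heaviest at the bottom. Then pour all six dark ballast balls from the orange cup into the white pan beside the sleeve, and stand the empty cup upright on the bench again. Leave the bottle, stopper, petri dish and forceps as they are.

Things in the scene. Friction and masses are not known exactly. Their poses are not given: they have to be found in the camera images.
- carrier: Counterweight carrier, fixed to the bench: grey base plate 124 x 206 mm, 8 mm thick, with a round green sleeve (at its local -y end) and a square white pan (local +y end). Origin at the centre of the plate's underside, z up; it stands at varying places and yaws on the bench.
- sleeve_mouth (a point): Centre of the sleeve's mouth, on the rim plane 57 mm above the bench; axes as the carrier's. Sleeve: upright tube, bore 47 mm across, outside 54 mm (62 mm at the flared rim); the top 8 mm of the bore is a lead-in that widens to 53 mm at the rim. A disc normally drops to the bottom by itself; one that hangs askew can be tapped down with the closed fingertips.
- sleeve_floor (a point): Centre of the sleeve's closed flat floor, 45 mm below its rim, 12 mm above the bench.
- pan_floor (a point): Centre of the pan's inner floor, 12 mm above the bench, axes as the carrier's. Pan: open on top, inside 102 x 102 mm, walls 4 mm thick, rim 52 mm above the bench. Its centre is 108 mm along the carrier's +y from the sleeve's axis.
- disc_steel: Silver steel weight disc, 44 mm across, 14 mm thick, 10 mm centre hole, about 160 g, lying flat on the bench. Origin at the centre of its underside, z up.
- disc_brass: Yellow brass weight disc, 44 mm across, 12 mm thick, 10 mm centre hole, about 130 g, lying flat on the bench. Origin at the centre of its underside, z up.
- disc_blue: Blue plastic disc, 44 mm across, 10 mm thick, 10 mm centre hole, about 40 g, lying flat on the bench. Origin at the centre of its underside, z up. The three discs swap places from run to run.
- cup: Orange straight-sided plastic cup, 56 mm across outside, 75 mm tall, wall 3 mm, open on top, about 70 g empty; it stands upright on the bench holding the six balls. Origin at the centre of its underside, z along its axis towards the mouth.
- ball0: Dark steel ballast ball, 13 mm across, 10 g; starts in the bottom of the cup. Origin at its centre.
- ball1: Dark steel ballast ball, 13 mm across, 10 g; starts in the bottom of the cup. Origin at its centre.
- ball2: Dark steel ballast ball, 13 mm across, 10 g; starts in the bottom of the cup. Origin at its centre.
- ball3: Dark steel ballast ball, 13 mm across, 10 g; starts in the bottom of the cup. Origin at its centre.
- ball4: Dark steel ballast ball, 13 mm across, 10 g; starts in the bottom of the cup. Origin at its centre.
- ball5: Dark steel ballast ball, 13 mm across, 10 g; starts in the bottom of the cup. Origin at its centre.
- reagent: Bystander: amber reagent bottle, 56 mm across, 90 mm tall. Not to be disturbed. Origin at the centre of its underside.
- stopper: Bystander: black rubber stopper, 36 mm across, 32 mm tall. Not to be disturbed. Origin at the centre of its underside.
- petri: Bystander: petri dish, 60 mm across, 17 mm high. Not to be disturbed. Origin at the centre of its underside.
- forceps: Bystander: steel forceps lying flat, 120 mm long, 8 mm high. Not to be disturbed. Origin at the centre of its underside.
Not all that is in view belongs to the job. What is shaped like the disc_steel but red is not meant. Several things have the shape of the disc_brass; the one meant has the colours described above.

How it is judged (in metres and radians):
On the way, in this order (a step that is already met when the one before it is completed fails the run):
1. the steel disc lies flat on the floor of the sleeve (horizontal distance between disc_steel and sleeve_floor below 0.003 m and z of disc_steel in the frame of sleeve_floor between -0.002 and 0.003 m and angle between disc_steel's own z axis and vertical below 0.08 rad), for 0.2 s.
2. the brass disc lies flat on the steel disc in the sleeve (all of step 1 and horizontal distance between disc_brass and sleeve_floor below 0.003 m and z of disc_brass in the frame of sleeve_floor between 0.011 and 0.017 m and angle between disc_brass's own z axis and vertical below 0.08 rad), for 0.2 s.
3. the blue disc lies flat on the brass disc in the sleeve (all of step 2 and horizontal distance between disc_blue and sleeve_floor below 0.003 m and z of disc_blue in the frame of sleeve_floor between 0.023 and 0.029 m and angle between disc_blue's own z axis and vertical below 0.08 rad), for 0.2 s.
4. all six balls are in the pan (x of ball0 in the frame of pan_floor between -0.051 and 0.051 m and y of ball0 in the frame of pan_floor between -0.051 and 0.051 m and z of ball0 in the frame of pan_floor between 0 and 0.036 m and x of ball1 in the frame of pan_floor between -0.051 and 0.051 m and y of ball1 in the frame of pan_floor between -0.051 and 0.051 m and z of ball1 in the frame of pan_floor between 0 and 0.036 m and x of ball2 in the frame of pan_floor between -0.051 and 0.051 m and y of ball2 in the frame of pan_floor between -0.051 and 0.051 m and z of ball2 in the frame of pan_floor between 0 and 0.036 m and x of ball3 in the frame of pan_floor between -0.051 and 0.051 m and y of ball3 in the frame of pan_floor between -0.051 and 0.051 m and z of ball3 in the frame of pan_floor between 0 and 0.036 m and x of ball4 in the frame of pan_floor between -0.051 and 0.051 m and y of ball4 in the frame of pan_floor between -0.051 and 0.051 m and z of ball4 in the frame of pan_floor between 0 and 0.036 m and x of ball5 in the frame of pan_floor between -0.051 and 0.051 m and y of ball5 in the frame of pan_floor between -0.051 and 0.051 m and z of ball5 in the frame of pan_floor between 0 and 0.036 m), for 0.2 s.
At the end, for the whole second after the job is handed in: Steel, brass and blue disc lie flat (within 0.08 rad) on one another in that order from the bottom in the sleeve, within 3 mm of its axis; all six balls lie in the pan, their centres below 36 mm over its floor; the empty cup stands upright (within 0.1 rad) on the bench, anywhere, at rest (all of step 3 and all of step 4 and angle between cup's own z axis and vertical below 0.1 rad and height (world z) of cup between -0.003 and 0.006 m and linear speed of cup below 0.02 m/s); the robot touches nothing.
It fails at once if the reagent is moved more than 25 mm or tipped over (distance of reagent from where it was at the start of the episode above 0.025 m or angle between reagent's own z axis and vertical above 0.3 rad).
It fails at once if the stopper is moved more than 25 mm or tipped over (distance of stopper from where it was at the start of the episode above 0.025 m or angle between stopper's own z axis and vertical above 0.3 rad).
It fails at once if the petri is moved more than 25 mm or tipped over (distance of petri from where it was at the start of the episode above 0.025 m or angle between petri's own z axis and vertical above 0.3 rad).
It fails at once if the forceps is moved more than 25 mm or tipped over (distance of forceps from where it was at the start of the episode above 0.025 m or angle between forceps's own z axis and vertical above 0.3 rad).
It also fails if it takes over 72 s, if anything falls off the work surface, if the arm or the gripper's body presses on something with over 40 N, if the wrist force passes 120 N, or if a joint passes its speed limit or range.

## Working session

There is one attempt and no reset: what is moved stays moved. The work goes in short steps, Python scripts to look and compute and a tool call to move; the robot and the scene stay as the last step left them, time stands still between calls to the robot, and variables do not carry over. Pictures are saved under pics/ and viewed, at most 10 in all, crops included, and the job is handed in when it is done.

Besides the shell and the picture viewer there is one more tool, called after ">>>" as name(argument=value, ...) on one line, values as JSON. servo_tool: Moves the arm, as the interface text tells. Its arguments: {"type":"object","properties":{"moves":{"type":"string"},"grip_force":{"type":"number"}},"required":["moves"]}

```bash
mkdir -p pics; cat > h.py <<'E'
import numpy as np, cv2
from workcell import arm
def ray(f,uv):
    uv=np.array(uv,float).reshape(-1,1,2)
    n=cv2.undistortPoints(uv,f['K'],np.array(f['dist'])).reshape(-1,2)
    R,_=cv2.Rodrigues(np.array(f['rvec'],float)); t=np.array(f['tvec'],float).ravel()
    return -R.T@t, np.c_[n,np.ones(len(n))]@R
def onplane(f,uv,z):
    c,d=ray(f,uv); return c+d*((z-c[2])/d[:,2])[:,None]
def cloud(f):
    h,w=f['range_z'].shape
    v,u=np.mgrid[:h,:w]; c,d=ray(f,np.c_[u.ravel(),v.ravel()])
    return (c+d*f['range_z'].reshape(-1,1)).reshape(h,w,3)
E
python3 - <<'E'
from h import *
a=arm.grab_frame('top');b=arm.grab_frame('scene')
for n,f in(('top',a),('scene',b)):
    cv2.imwrite(f'pics/{n}0.png',f['img']); np.savez(f'{n}0.npz',**f)
    print(n,ray(f,[[280,210]]))
print(arm.read_state())
E
```

```text
top (array([ 0.4199593 , -0.0506423 ,  1.16047892]), array([[ 0.10366791,  0.00672533, -0.99484287]]))
scene (array([ 1.18086348, -0.94792996,  0.81910169]), array([[-0.48138692,  0.67305968, -0.56151098]]))
{'time': 0.1, 'joints': array([ 6.44928976e+01,  1.79538574e+01,  8.58478263e+01, -3.07841235e-04,
        7.62611694e+01, -1.28006194e+01]), 'joint_vel': array([-0.10369562, -0.04460295, -0.12055158,  0.0408233 , -0.1030517 ,
       -0.03994841]), 'tau': array([ 2.94276200e-03, -4.02804816e+01, -2.52646101e+01,  6.95759919e-02,
        3.41553998e-02, -6.07333413e-05]), 'tcp_pos': array([0.11548074, 0.51210604, 0.40425149]), 'ee_rot': array([[-9.75509888e-01,  2.19955086e-01, -4.67679995e-04],
       [ 2.19955454e-01,  9.75509412e-01, -9.92318708e-04],
       [ 2.37960691e-04, -1.07088548e-03, -9.99999398e-01]]), 'contact_force': array([ 0.16695367,  0.14939722, -0.44192906]), 'wrist_torque': array([-0.05290762,  0.03188475, -0.02819668]), 'grasp_force': 0.0, 'width': 0.087913828237378}
```

View pics/top0.png

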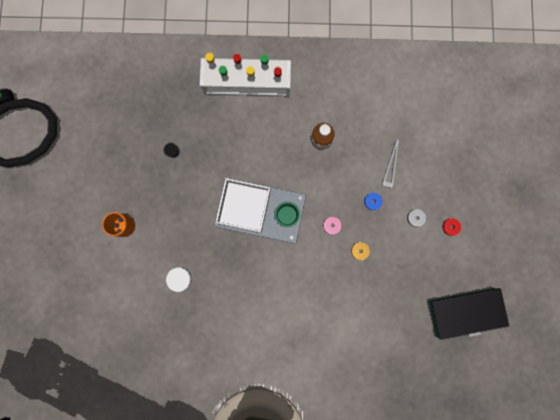

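View pics/scene0.png

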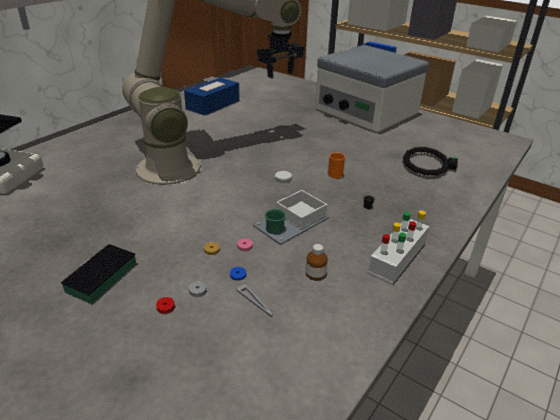

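The top view shows steel disc at (417,218), a red decoy at (452,227), orange-yellow disc at (361,251), a pink decoy at (332,226) and blue at (373,201). The sleeve is at (287,214), pan (243,207) and cup (118,225). The scene view agrees: steel (198,289), yellow (212,248), blue (238,273). Brass means yellow, so it is (361,251) rather than pink; steel is the silver one rather than red. I'll confirm in a crop.

```bash
python3 - <<'E'
from h import *
f=dict(np.load('top0.npz')); g=dict(np.load('scene0.npz'))
cv2.imwrite('pics/crop.png',cv2.resize(f['img'][180:270,200:470],None,fx=2.9,fy=2.9,interpolation=cv2.INTER_CUBIC))
P=cloud(f)
hsv=cv2.cvtColor(f['img'],cv2.COLOR_BGR2HSV)
def blob(m,u,v,r):
    mm=np.zeros(m.shape,np.uint8); cv2.circle(mm,(u,v),r,255,-1); mm&=(m.astype(np.uint8)*255)
    n,l,s,c=cv2.connectedComponentsWithStats(mm); i=1+np.argmax(s[1:,4]); return l==i,s[i]
H=P[...,2]
for n,u,v,t in(('steel',417,218,.014),('brass',361,251,.012),('blue',373,201,.010),('pink',332,226,.012),('red',452,227,.014)):
    if n=='steel': m=f['img'].min(2)>115
    else: m=hsv[...,1]>90
    b,s=blob(m,u,v,13); c=max(cv2.findContours(b.astype(np.uint8),0,2)[0],key=cv2.contourArea)
    e=cv2.minEnclosingCircle(c); M=cv2.moments(cv2.convexHull(c)); q=[M['m10']/M['m00'],M['m01']/M['m00']]
    print(n,s,e,np.round(onplane(f,[e[0],q],t),4).tolist())
    # depth
    k=(H>t*0.5)&(np.hypot(*(np.moveaxis(P[...,:2],2,0)-onplane(f,[q],t)[0,:2,None,None]))<.03)
    print('  depth mean',k.sum(),P[k].mean(0) if k.any() else None)
# range z of bench
print('bench z',np.median(H[250:300,230:320]))
# things by height
for n,u,v,r,lo in(('cup',118,225,30,.06),('petri',178,280,20,.008),('reagent',323,134,30,.02),('stopper',171,150,15,.02),('sleeve',287,214,18,.05),('pan',243,207,38,.045)):
    yy,xx=np.mgrid[:420,:560]; k=(np.hypot(xx-u,yy-v)<r)&(H>lo)&(H<.2)
    p=P[k]; 
    if len(p): print(n,len(p),p.min(0).round(3),p.max(0).round(3),((p.min(0)+p.max(0))/2).round(4), np.median(p[:,2]))
# green & white
gm=(hsv[...,0]>60)&(hsv[...,0]<95)&(hsv[...,1]>90)
b,s=blob(gm,287,214,20);c=max(cv2.findContours(b.astype(np.uint8),0,2)[0],key=cv2.contourArea)
e=cv2.fitEllipse(c);print('sleeve',s,e,onplane(f,[e[0]],.057))
om=(hsv[...,0]<14)&(hsv[...,1]>150)
b,s=blob(om,118,225,25);print('cup',s)
pm=(f['img'].min(2)>120)
b,s=blob(pm,243,207,45);c=max(cv2.findContours(b.astype(np.uint8),0,2)[0],key=cv2.contourArea)
r=cv2.minAreaRect(c);print('pan',r,onplane(f,cv2.boxPoints(r),.052).round(4).tolist(),onplane(f,[r[0]],.052))
E
```

```text
steel [404 205  27  27 474] ((417.0, 218.0), 13.000100135803223) [[0.5266, -0.3817, 0.014], [0.5266, -0.3817, 0.014]]
  depth mean 242 [ 0.52828924 -0.38054767  0.01444161]
brass [351 242  19  18 263] ((360.20001220703125, 250.8000030517578), 9.374521255493164) [[0.4433, -0.2414, 0.012], [0.4437, -0.2413, 0.012]]
  depth mean 245 [ 0.44412304 -0.24184116  0.01229337]
blue [364 193  19  17 244] ((373.0, 201.0), 9.055485725402832) [[0.5671, -0.2734, 0.01], [0.5672, -0.2734, 0.01]]
  depth mean 237 [ 0.56764359 -0.2738289   0.01041595]Traceback (most recent call last):
  File "<stdin>", line 14, in <module>
ZeroDivisionError: float division by zero
```

View pics/crop.png

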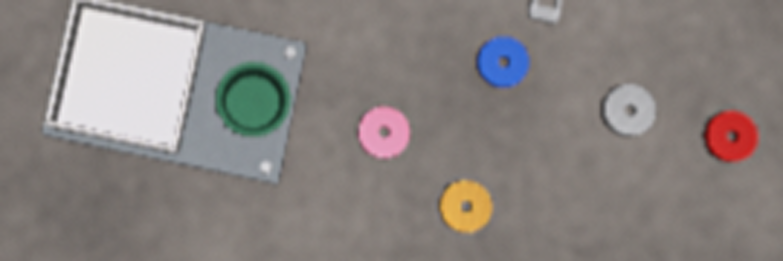

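The crop confirms it: silver steel at (630,110), golden brass at (466,206) and blue at (503,62). The pink (384,132) and red (731,136) discs are decoys.

```bash
python3 - <<'E'
from h import *
f=dict(np.load('top0.npz'));P=cloud(f);H=P[...,2]
hsv=cv2.cvtColor(f['img'],cv2.COLOR_BGR2HSV)
yy,xx=np.mgrid[:420,:560]
def rep(n,k,z):
    c=max(cv2.findContours(k.astype(np.uint8),0,2)[0],key=cv2.contourArea)
    e=cv2.fitEllipse(c) if len(c)>5 else None
    p=P[k];print(n,k.sum(),'ell',np.round(e[0],1),np.round(e[1],1),onplane(f,[e[0]],z).round(4)[0],'dmean',p.mean(0).round(4),'dmid',((p.min(0)+p.max(0))/2).round(4),'ext',np.ptp(p,axis=0).round(3)); return c
N=lambda u,v,r:np.hypot(xx-u,yy-v)<r
rep('steel',N(417,218,14)&(H>.007),.014)
rep('brass',N(361,251,14)&(H>.006),.012)
rep('blue',N(373,201,14)&(H>.005),.010)
rep('pink',N(332,226,14)&(H>.005),.012)
rep('cup',N(118,225,30)&(H>.068)&(H<.1),.075)
rep('petri',N(178,280,20)&(H>.008),.017)
rep('reagent',N(323,134,30)&(H>.03),.09)
rep('stopper',N(171,150,15)&(H>.02),.032)
rep('forceps',N(391,163,32)&(H>.003),.008)
gm=(hsv[...,0]>60)&(hsv[...,0]<95)&(hsv[...,1]>90)
rep('sleeve green',gm&N(287,214,20),.057)
rep('sleeve rim',gm&N(287,214,22)&(H>.05),.057)
k=N(243,207,42)&(H>.045)&(H<.06);c=rep('pan',k,.052)
r=cv2.minAreaRect(P[k][:,:2].astype(np.float32));print('panrect',r,cv2.boxPoints(r).round(4).tolist())
k=N(260,210,55)&(H>.004)&(H<.011);r=cv2.minAreaRect(P[N(260,210,55)&(H>.005)&(H<.07)][:,:2].astype(np.float32));print('carrier',r)
E
```

```text
steel 247 ell [416.7 217.3] [16.9 17.5] [ 0.5283 -0.3808  0.014 ] dmean [ 0.5267 -0.3752  0.033 ] dmid [ 0.4886 -0.2266  0.5838] ext [0.137 0.352 1.153]
brass 250 ell [360.3 250.5] [17.2 17.7] [ 0.444  -0.2415  0.012 ] dmean [ 0.4438 -0.2389  0.0306] dmid [ 0.4416 -0.1609  0.5833] ext [0.047 0.221 1.154]
blue 242 ell [373.2 200.9] [16.8 17.7] [ 0.5675 -0.2739  0.01  ] dmean [ 0.5659 -0.2711  0.0246] dmid [ 0.505  -0.1787  0.5828] ext [0.17  0.256 1.155]
pink 242 ell [332. 225.] [16.6 17.7] [ 0.5051 -0.1717  0.012 ] dmean [ 0.5037 -0.1701  0.0266] dmid [ 0.4766 -0.1211  0.5828] ext [0.113 0.141 1.155]
cup 131 ell [113.9 223.3] [23.1 23.9] [0.494  0.3411 0.075 ] dmean [0.4946 0.3415 0.0741] dmid [0.4936 0.3414 0.0746] ext [0.054 0.054 0.013]
petri 501 ell [177.9 278.9] [23.8 24.9] [0.367  0.1994 0.017 ] dmean [0.3677 0.1963 0.0307] dmid [0.3788 0.0894 0.5843] ext [0.082 0.28  1.152]
reagent 461 ell [322.8 134.3] [22.3 24.3] [ 0.7122 -0.14    0.09  ] dmean [ 0.7115 -0.14    0.0925] dmid [ 0.5864 -0.1109  0.5953] ext [0.333 0.12  1.13 ]
stopper 170 ell [170.2 148.9] [13.5 14.2] [0.6829 0
[... 415 characters left out ...]
e rim 180 ell [286.8 213.9] [23.7 24.3] [ 0.5261 -0.0594  0.057 ] dmean [ 0.5245 -0.0586  0.0747] dmid [ 0.4874 -0.0599  0.6052] ext [0.135 0.057 1.11 ]
pan 424 ell [242.4 204.6] [53.7 54.1] [0.5465 0.0467 0.052 ] dmean [0.5447 0.031  0.0526] dmid [0.5471 0.0288 0.0526] ext [0.126 0.162 0.014]
panrect ((0.5431843400001526, 0.024657834321260452), (0.15444742143154144, 0.11022195965051651), 79.5434341430664) [[0.4749999940395355, -0.04129999876022339], [0.5834000110626221, -0.06129999831318855], [0.6114000082015991, 0.09059999883174896], [0.503000020980835, 0.11060000211000443]]
carrier ((0.5369470715522766, -0.0014174282550811768), (0.2574943006038666, 0.2530447542667389), 11.397628784179688)
```

>>> servo_tool(moves="365 -462 -150 0 0 0 60;365 -462 -150 0 0 0 60;365 -462 -150 0 0 0 60;365 -462 -150 0 0 0 60;365 -462 -150 0 0 0 60;365 -462 -150 0 0 0 60;365 -462 -150 0 0 0 60;365 -462 -150 0 0 0 60;365 -462 -150 0 0 0 60;365 -462 -150 0 0 0 60", grip_force=25)

```text
time: 1.35
tcp_pos: [0.4815, 0.048, 0.2538]
ee_rot: [[-0.975, 0.221, -0.001], [0.221, 0.975, 0.0], [0.001, -0.0, -1.0]]
contact_force: [0.4, 0.0, 0.5]
width: 0.0596
grasp_force: 0.0
```

>>> servo_tool(moves="47 -430 0 0 0 0 60;47 -430 0 0 0 0 60;47 -430 0 0 0 0 60;47 -430 0 0 0 0 60;47 -430 0 0 0 0 60;47 -430 0 0 0 0 60;47 -430 0 0 0 0 60;47 -430 0 0 0 0 60;47 -430 -50 0 0 0 60;47 -430 -70 0 0 0 60")

```text
time: 2.6
tcp_pos: [0.5271, -0.3785, 0.182]
ee_rot: [[-0.976, 0.219, -0.003], [0.219, 0.976, 0.004], [0.004, 0.003, -1.0]]
contact_force: [0.4, -0.2, 0.8]
width: 0.0603
grasp_force: 0.0
```

```bash
cat > look.py <<'E'
from h import *
import sys
s=arm.read_state();print(s['joints'].round(3).tolist(),s['tcp_pos'].round(4).tolist(),s['time'])
open('log.txt','a').write(repr((s['joints'].tolist(),s['tcp_pos'].tolist(),s['ee_rot'].tolist()))+'\n')
if len(sys.argv)>1:
    f=arm.grab_frame(sys.argv[1]);np.savez('last.npz',**f)
    u,v,r,k=map(float,sys.argv[3:7]);u,v,r=int(u),int(v),int(r)
    cv2.imwrite('pics/'+sys.argv[2],cv2.resize(f['img'][max(v-r,0):v+r,max(u-r,0):u+r],None,fx=k,fy=k,interpolation=2))
E
python3 look.py scene s1.png 198 275 55 5
```

```text
[-46.007, 46.596, 74.561, 0.006, 59.125, -123.341] [0.5271, -0.3785, 0.182] 2.6
```

View pics/s1.png

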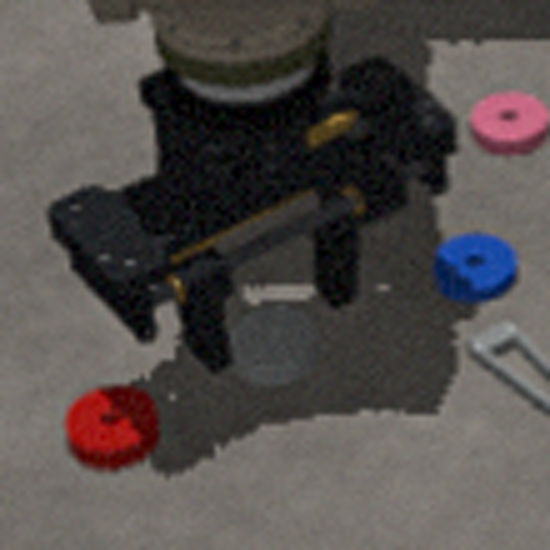

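The crop shows the open fingers (205,310) and (335,250) straddling the steel disc at (273,345), clear of the red one.

>>> servo_tool(moves="0 -1 -13 0 0 0 60;0 -1 -13 0 0 0 60;0 -1 -13 0 0 0 38;0 -1 -13 0 0 0 38;0 -1 -13 0 0 0 38;0 -1 -13 0 0 0 38;0 -1 -13 0 0 0 38;0 -1 40 0 0 0 38;0 -1 80 0 0 0 38;0 -1 80 0 0 0 38")

```text
time: 3.9
tcp_pos: [0.5278, -0.3811, 0.2676]
ee_rot: [[-0.976, 0.22, 0.004], [0.22, 0.976, -0.004], [-0.005, -0.003, -1.0]]
contact_force: [-0.8, 0.5, -2.1]
width: 0.0428
grasp_force: 25.0
```

>>> servo_tool(moves="-2 322 0 0 0 0 38;-2 322 0 0 0 0 38;-2 322 0 0 0 0 38;-2 322 0 0 0 0 38;-2 322 0 0 0 0 38;-2 322 0 0 0 0 38;-2 322 0 0 0 0 38;-2 322 -10 0 0 0 38;-2 322 -10 0 0 0 38")

```text
time: 5.03
tcp_pos: [0.5253, -0.06, 0.2534]
ee_rot: [[-0.975, 0.222, -0.002], [0.222, 0.975, 0.001], [0.002, 0.0, -1.0]]
contact_force: [0.1, -0.0, -2.7]
width: 0.0427
grasp_force: 25.0
```

```bash
python3 look.py scene s2.png 275 210 55 5; python3 - <<'E'
from h import *
f=dict(np.load('last.npz'));P=cloud(f)
s=arm.read_state();t=s['tcp_pos']
tip=t+s['ee_rot']@[0,0,.166];print('tip',tip)
v=P[140:230,200:330].reshape(-1,3);h=v[(np.hypot(v[:,0]-tip[0],v[:,1]-tip[1])<.024)&(v[:,2]>tip[2]-.012)&(v[:,2]<tip[2]+.012)]
print(len(h),h.min(0),h.max(0))
E
```

```text
[-19.218, 28.129, 95.585, -0.008, 56.415, -96.405] [0.5253, -0.06, 0.2534] 5.025
tip [ 0.52519684 -0.05977016  0.08797268]
116 [ 0.50875939 -0.08285012  0.07863642] [ 0.54871207 -0.03675326  0.09725748]
```

View pics/s2.png

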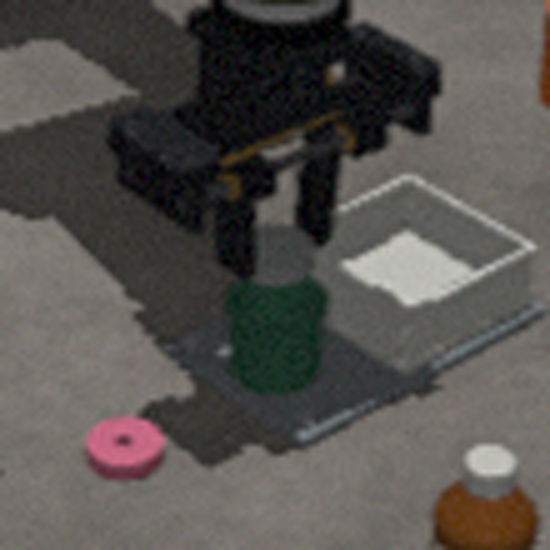

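The disc is held level at (282,252), between the fingers and centred over the sleeve at (280,300). Lowering and releasing.

>>> servo_tool(moves="1 0 -15 0 0 0 38;1 0 -29 0 0 0 38;1 0 -29 0 0 0 38;1 0 -29 0 0 0 38;1 0 -29 0 0 0 52;1 0 -29 0 0 0 52;1 0 -29 0 0 0 52;1 0 -29 0 0 0 52;1 0 20 0 0 0 52;1 0 60 0 0 0 52")

```text
time: 6.32
tcp_pos: [0.5265, -0.0589, 0.3162]
ee_rot: [[-0.975, 0.22, 0.0], [0.22, 0.975, -0.0], [-0.0, -0.0, -1.0]]
contact_force: [0.5, -0.9, 0.3]
width: 0.0521
grasp_force: 0.0
```

>>> servo_tool(moves="-82 -182 0 0 0 0 60;-82 -182 0 0 0 0 60;-82 -182 0 0 0 0 60;-82 -182 0 0 0 0 60")

```text
time: 6.82
tcp_pos: [0.4432, -0.2435, 0.3148]
ee_rot: [[-0.975, 0.224, 0.0], [0.224, 0.975, -0.0], [-0.0, -0.0, -1.0]]
contact_force: [0.3, 0.7, 0.1]
width: 0.0601
grasp_force: 0.0
```

```bash
python3 look.py top t3.png 287 214 30 10;python3 - <<'E'
from h import *
f=dict(np.load('last.npz'));P=cloud(f)
d=np.hypot(P[...,0]-.526,P[...,1]+.0595)
for r in((0,.006),(.008,.014),(.014,.02),(.027,.03)):
    k=(d>=r[0])&(d<r[1]); print(r,k.sum(),np.percentile(P[...,2][k],[5,25,50,75,95]).round(4))
k=(d<.02)&(d>.008)&(P[...,2]<.045); A=np.c_[P[k][:,:2],np.ones(k.sum())];c=np.linalg.lstsq(A,P[k][:,2],rcond=None)[0];print('tilt',c[:2])
E
```

```text
[-42.082, 20.749, 96.224, -0.016, 63.008, -119.134] [0.4432, -0.2435, 0.3148] 6.825
(0, 0.006) 16 [0.0098 0.0124 0.0149 0.0253 0.0257]
(0.008, 0.014) 69 [0.0235 0.0254 0.027  0.0278 0.0289]
(0.014, 0.02) 106 [0.0233 0.025  0.0263 0.0278 0.0299]
(0.027, 0.03) 118 [0.0069 0.0538 0.0571 0.0587 0.0609]
tilt [0.02103798 0.00251446]
```

View pics/t3.png

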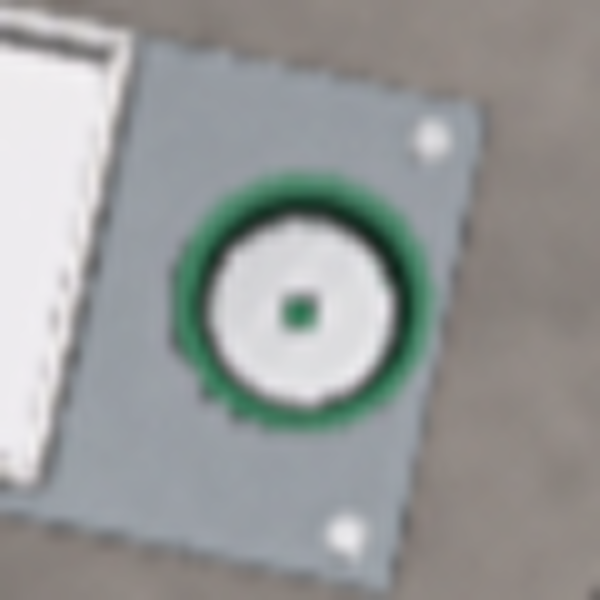

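The disc sits flat at (300,310) with its top at about 26 mm, so the steel is on the floor. Next is brass.

>>> servo_tool(moves="0 0 -60 0 0 0 60;0 0 -110 0 0 0 60;0 0 -143 0 0 0 60;0 0 -143 0 0 0 60;0 0 -143 0 0 0 38;0 0 -143 0 0 0 38;0 0 -143 0 0 0 38;0 0 -143 0 0 0 38;0 0 -143 0 0 0 38;0 0 -90 0 0 0 38")

```text
time: 8.12
tcp_pos: [0.4439, -0.2404, 0.2235]
ee_rot: [[-0.975, 0.22, -0.005], [0.22, 0.975, 0.004], [0.005, 0.003, -1.0]]
contact_force: [1.0, -0.2, -1.0]
width: 0.0427
grasp_force: 25.0
```

```bash
python3 look.py
```

```text
[-41.753, 28.416, 100.885, 0.002, 51.047, -119.034] [0.4439, -0.2404, 0.2235] 8.125
```

>>> servo_tool(moves="0 0 30 0 0 0 38;82 181 30 0 0 0 38;82 181 30 0 0 0 38;82 181 30 0 0 0 38;82 181 30 0 0 0 38;82 181 30 0 0 0 38;82 181 15 0 0 0 38;82 181 15 0 0 0 38")

```text
time: 9.12
tcp_pos: [0.5258, -0.0609, 0.2383]
ee_rot: [[-0.975, 0.222, -0.003], [0.222, 0.975, 0.001], [0.003, 0.0, -1.0]]
contact_force: [0.6, -0.3, -1.0]
width: 0.0424
grasp_force: 25.0
```

>>> servo_tool(moves="0 0 -15 0 0 0 38;0 0 -15 0 0 0 38;0 0 -15 0 0 0 38;0 0 -15 0 0 0 52;0 0 -15 0 0 0 52;0 0 -15 0 0 0 52;0 0 -15 0 0 0 52;0 0 35 0 0 0 52;0 0 75 0 0 0 52")

```text
time: 10.25
tcp_pos: [0.5265, -0.0598, 0.3163]
ee_rot: [[-0.976, 0.22, 0.0], [0.22, 0.976, -0.0], [-0.0, -0.0, -1.0]]
contact_force: [0.5, -0.0, 0.1]
width: 0.0524
grasp_force: 0.0
```

>>> servo_tool(moves="41 -214 0 0 0 0 60;41 -214 0 0 0 0 60;41 -214 0 0 0 0 60;41 -214 0 0 0 0 60;41 -214 0 0 0 0 60")

```text
time: 10.88
tcp_pos: [0.5673, -0.2756, 0.3141]
ee_rot: [[-0.975, 0.222, -0.0], [0.222, 0.975, 0.0], [0.0, 0.0, -1.0]]
contact_force: [0.1, 0.3, 0.5]
width: 0.0601
grasp_force: 0.0
```

```bash
cat > sl.py <<'E'
from h import *
f=arm.grab_frame('top');np.savez('last.npz',**f);P=cloud(f)
d=np.hypot(P[...,0]-.526,P[...,1]+.0595)
for r in((.008,.014),(.014,.02)):
    k=(d>=r[0])&(d<r[1]); print(r,k.sum(),np.percentile(P[...,2][k],[5,25,50,75,95]).round(4))
k=(d<.018)&(d>.008); A=np.c_[P[k][:,:2],np.ones(k.sum())];c=np.linalg.lstsq(A,P[k][:,2],rcond=None)[0];print('tilt',c[:2])
print('bgr',np.median(f['img'][k],axis=0))
E
python3 look.py; python3 sl.py
```

```text
[-36.536, 35.526, 72.877, -0.003, 71.616, -113.686] [0.5673, -0.2756, 0.3141] 10.875
(0.008, 0.014) 73 [0.0357 0.037  0.0382 0.0399 0.0409]
(0.014, 0.02) 107 [0.0354 0.0368 0.0383 0.0397 0.0413]
tilt [ 0.01203801 -0.01230422]
bgr [ 83. 179. 229.]
```

Brass is flat on the steel: top at 38 mm, and the colour is brass. Next is blue.

>>> servo_tool(moves="0 0 -60 0 0 0 60;0 0 -110 0 0 0 60;0 0 -144 0 0 0 60;0 0 -144 0 0 0 60;0 0 -144 0 0 0 38;0 0 -144 0 0 0 38;0 0 -144 0 0 0 38;0 0 -144 0 0 0 38;0 0 -144 0 0 0 38;0 0 -90 0 0 0 38")

```text
time: 12.18
tcp_pos: [0.5667, -0.2734, 0.2219]
ee_rot: [[-0.975, 0.22, -0.006], [0.22, 0.975, 0.004], [0.007, 0.003, -1.0]]
contact_force: [0.7, -0.1, 0.5]
width: 0.0425
grasp_force: 25.0
```

```bash
python3 look.py
```

```text
[-36.405, 41.401, 77.59, -0.015, 61.452, -113.686] [0.5667, -0.2734, 0.2219] 12.175
```

>>> servo_tool(moves="0 0 30 0 0 0 38;-41 214 30 0 0 0 38;-41 214 30 0 0 0 38;-41 214 30 0 0 0 38;-41 214 30 0 0 0 38;-41 214 30 0 0 0 38;-41 214 15 0 0 0 38;-41 214 15 0 0 0 38")

```text
time: 13.18
tcp_pos: [0.5263, -0.0609, 0.2381]
ee_rot: [[-0.975, 0.221, -0.003], [0.221, 0.975, 0.001], [0.003, 0.0, -1.0]]
contact_force: [0.0, 0.4, -0.2]
width: 0.0425
grasp_force: 25.0
```

>>> servo_tool(moves="0 0 -15 0 0 0 38;0 0 -15 0 0 0 38;0 0 -15 0 0 0 38;0 0 -15 0 0 0 52;0 0 -15 0 0 0 52;0 0 -15 0 0 0 52;0 0 -15 0 0 0 52;0 0 35 0 0 0 60;0 0 75 0 0 0 60")

```text
time: 14.3
tcp_pos: [0.5265, -0.0598, 0.3163]
ee_rot: [[-0.976, 0.22, 0.0], [0.22, 0.976, -0.0], [-0.0, -0.0, -1.0]]
contact_force: [0.6, 0.5, 0.5]
width: 0.0599
grasp_force: 0.0
```

>>> servo_tool(moves="-80 220 20 0 0 0 85;-80 220 20 0 0 0 85;-80 220 20 0 0 0 85;-80 220 20 0 0 0 85;-80 220 20 0 0 0 85")

```text
time: 14.92
tcp_pos: [0.4454, 0.1623, 0.3351]
ee_rot: [[-0.976, 0.216, 0.001], [0.216, 0.976, 0.0], [-0.001, 0.0, -1.0]]
contact_force: [0.4, 0.8, 1.3]
width: 0.085
grasp_force: 0.0
```

```bash
python3 look.py; python3 sl.py; cat > kin.py <<'E'
import numpy as np
from scipy.optimize import least_squares
L=[eval(l) for l in open('log.txt')]
L.append(([64.4929,17.95386,85.84783,0,76.2612,-12.8006],[.11548,.512106,.404251],None))
D=np.pi/180
def plan(p,j):
    a1,h,l2,l3,o,d=p; q2,q3,q5=j[1]*D,j[2]*D,j[4]*D
    s=q2+q3
    r=a1+l2*np.sin(q2)+l3*np.sin(s)+o*np.cos(s)+d*np.sin(s+q5)
    z=h+l2*np.cos(q2)+l3*np.cos(s)-o*np.sin(s)+d*np.cos(s+q5)
    return r,z
def res(p):
    e=[]
    for j,t,_ in L:
        r,z=plan(p,j); e+=[r-np.hypot(t[0],t[1]),z-t[2]]
    return e+list(1e-4*(np.array(p)-[0,.3,.4,.4,0,.1]))
s=least_squares(res,[0,.3,.4,.4,0,.1])
if __name__=='__main__': print(s.x.round(4),np.abs(s.fun).max(),[ (j[3],j[0]-np.degrees(np.arctan2(t[1],t[0]))) for j,t,_ in L])
E
python3 kin.py
```

```text
[5.816, 15.592, 100.026, 0.013, 64.342, -71.722] [0.4454, 0.1623, 0.3351] 14.925
(0.008, 0.014) 71 [0.0455 0.0465 0.0478 0.0495 0.051 ]
(0.014, 0.02) 109 [0.0451 0.0475 0.0486 0.0502 0.0527]
tilt [-0.00242853 -0.01787634]
bgr [224. 122.  71.]
[0.0146 0.3478 0.4331 0.3961 0.0341 0.2284] 0.0009434878165896776 [(0.005583425598759663, np.float64(-10.324327636928224)), (-0.008156317205072813, np.float64(-12.70670450882253)), (-0.015960923746055556, np.float64(-13.295042844323458)), (0.0024746717125342503, np.float64(-13.319278504986169)), (-0.0030146741862300975, np.float64(-10.62599997039396)), (-0.01502189115773973, np.float64(-10.64910223462514)), (0.013164793669970445, np.float64(-14.202638393158093)), (0, np.float64(-12.799441628348646))]
```

The column is complete (blue on top at 48 mm, flat). Now I'll turn the tool so the fingers close along x for the cup.

>>> servo_tool(moves="49 38 0 0 0 -10 85;49 38 0 0 0 -20 85;49 38 0 0 0 -30 85;49 38 0 0 0 -40 85;49 38 0 0 0 -50 85;49 38 0 0 0 -60 85;49 38 0 0 0 -70 85;49 38 0 0 0 -77.3 85;49 38 0 0 0 -77.3 85")

```text
time: 16.1
tcp_pos: [0.4961, 0.1969, 0.3345]
ee_rot: [[0.001, 1.0, -0.0], [1.0, -0.001, -0.0], [-0.0, -0.0, -1.0]]
contact_force: [0.1, -0.2, 0.6]
width: 0.085
grasp_force: 0.0
```

>>> servo_tool(moves="0 0 0 10 0 0 85;0 0 0 20 0 0 85;0 0 0 20 0 0 85")

```text
time: 16.48
tcp_pos: [0.4959, 0.197, 0.3345]
ee_rot: [[-0.0, 1.0, 0.0], [0.94, 0.0, 0.341], [0.341, 0.0, -0.94]]
contact_force: [0.6, 0.0, -0.0]
width: 0.085
grasp_force: 0.0
```

```bash
python3 look.py; python3 -c "
from h import *
print(arm.read_state()['ee_rot'].round(3))"
```

```text
[6.008, 21.869, 92.104, 21.851, 65.492, -3.065] [0.4959, 0.197, 0.3345] 16.475
[[-0.     1.     0.   ]
 [ 0.94   0.     0.341]
 [ 0.341  0.    -0.94 ]]
```

>>> servo_tool(moves="-2 -38 -30 10 0 0 85;-2 -38 -80 20 0 0 85;-2 -38 -128 30 0 0 85;-2 -38 -128 30 0 0 85;-2 -38 -128 30 0 0 85")

```text
time: 17.1
tcp_pos: [0.494, 0.1602, 0.2083]
ee_rot: [[-0.002, 1.0, -0.0], [0.646, 0.002, 0.763], [0.763, 0.002, -0.646]]
contact_force: [0.2, -0.3, 0.3]
width: 0.0849
grasp_force: 0.0
```

```bash
python3 look.py scene s4.png 335 165 50 6
```

```text
[-2.16, 32.729, 102.411, 58.004, 64.059, -38.508] [0.494, 0.1602, 0.2083] 17.1
```

View pics/s4.png

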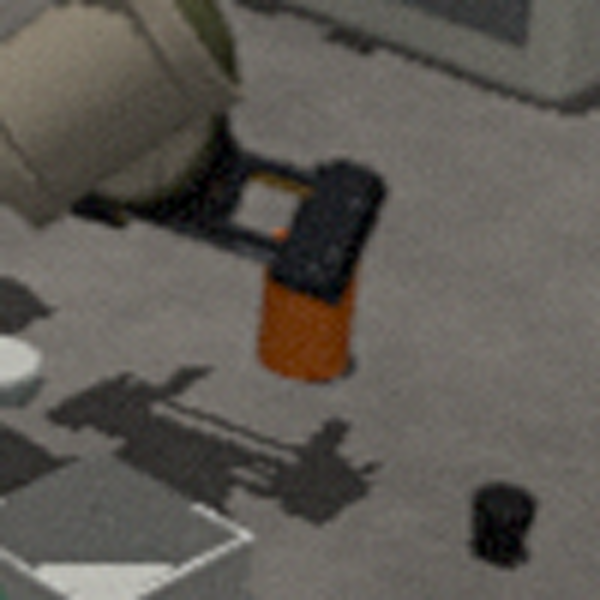

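The cup (305,330) stands straight ahead of the tilted open fingers (330,235). I'll slide in along the tool axis and grip.

>>> servo_tool(moves="0 24 -20 0 0 0 85;0 48 -40 0 0 0 85;0 69 -58 0 0 0 85;0 69 -58 0 0 0 85;0 69 -58 0 0 0 85;0 69 -58 0 0 0 50;0 69 -58 0 0 0 50;0 69 -58 0 0 0 50;0 69 -58 0 0 0 50;0 69 -58 0 0 0 50")

```text
time: 18.4
tcp_pos: [0.4936, 0.2291, 0.1489]
ee_rot: [[-0.0, 1.0, 0.0], [0.643, -0.0, 0.766], [0.766, 0.0, -0.643]]
contact_force: [-0.8, -2.3, 4.3]
width: 0.0542
grasp_force: 24.9
```

```bash
python3 look.py; cat > plan.py <<'E'
import numpy as np
from scipy.spatial.transform import Rotation as R
from scipy.optimize import least_squares
L=[eval(l) for l in open('log.txt')]; D=np.pi/180
# full arm fit: Rz(j1) ... Ry(j2),Ry(j3),Rz(j4),Ry(j5),Rz(j6)
def fk(p,j):
    a1,h,l2,l3,o,d,y0=p; q=np.array(j)
    A=R.from_euler('Z',q[0],degrees=True)*R.from_euler('Y',q[1],degrees=True)
    x=R.from_euler('Z',q[0],degrees=True).apply([a1,y0,h])+A.apply([0,0,l2])
    B=A*R.from_euler('Y',q[2],degrees=True); x=x+B.apply([o,0,l3])
    C=B*R.from_euler('ZYZ',[q[3],q[4],q[5]],degrees=True); x=x+C.apply([0,0,d])
    return x,C
def res(p): return np.concatenate([fk(p,j)[0]-t for j,t,_ in L]+[1e-3*(np.array(p)-[0,.3,.4,.4,0,.1,.116])])
P=least_squares(res,[0,.3,.4,.4,0,.1,.116]).x
if __name__=='__main__':
    print(P.round(4),np.abs(res(P)).max())
    for j,t,r in L[-2:]: print(fk(P,j)[1].as_matrix().round(3).tolist(),np.round(r,3).tolist())
E
python3 plan.py
```

```text
[5.721, 40.718, 100.015, 65.498, 56.907, -41.273] [0.4936, 0.2291, 0.1489] 18.4
[-0.      0.2013  0.4389  0.3975  0.039   0.0819  0.1163] 9.869940427116961e-05
[[-1.0, -0.002, -0.0], [-0.002, 0.646, 0.763], [-0.002, 0.763, -0.646]] [[-0.002, 1.0, -0.0], [0.646, 0.002, 0.763], [0.763, 0.002, -0.646]]
[[-1.0, -0.0, 0.0], [0.0, 0.643, 0.766], [-0.0, 0.766, -0.643]] [[-0.0, 1.0, 0.0], [0.643, -0.0, 0.766], [0.766, 0.0, -0.643]]
```

```bash
cat > pour.py <<'E'
from plan import *
import sys
R0=R.from_matrix(L[-1][2]); j0=np.array(L[-1][0])
mt=R0.inv().apply([0,0,1])
Zc=R.from_euler('Z',90,degrees=True)
def pose(az,el,phi):
    # az: turn of tool heading about world z from +y ; el: below horizontal
    A=R.from_euler('z',az,degrees=True)*R.from_euler('x',40-el,degrees=True)*R0
    return A*R.from_euler('Z',phi,degrees=True)
def sgn(): 
    a,b=R0.as_matrix(),fk(P,j0)[1].as_matrix(); return R.from_matrix(b.T@a)
K=sgn()
def ik(g,A,q):
    tcp=np.array(g)-A.apply([0,0,.147])
    f=lambda q:(lambda x,C:np.r_[(x-tcp)*10,((C*K).inv()*A).as_rotvec()])(*fk(P,q))
    s=least_squares(f,q,x_scale=50); return s.x,np.abs(s.fun).max(),tcp
def info(A,g):
    m=A.apply(mt); dn=np.array([0,0,-1.]);p=dn-m*(dn@m);p/=max(np.linalg.norm(p),1e-6)
    lip=np.array(g)+.021*m+.028*p
    c=[A.apply([sx*.0375,sy*.0935,-.045]) for sx in(-1,1) for sy in(-1,1)]
    return np.degrees(np.arccos(m[2])),m,lip-np.array(g),min(x[2] for x in c)
if __name__=='__main__':
  for s in(1,-1):
   for az in (0,-30):
    q=j0; print('sign',s,'az',az)
    for el,phi in((40,0),(40,40),(40,80),(40,120),(40,150),(30,150),(20,150),(20,180),(10,180)):
        A=pose(az,el,s*phi);q,e,t=ik([.54,.05,.13],A,q);i=info(A,0*t)
        print(el,phi,'tilt',i[0].round(),'m',i[1].round(2),'lip mm',(i[2]*1e3).round(),'body',(i[3]*1e3).round(),q.round().astype(int),e.round(4))
E
python3 pour.py
```

```text
sign 1 az 0
40 0 tilt 0.0 m [ 0. -0.  1.] lip mm [ 0. -0. 21.] body 0.0 [-25  36  93  45  81 -45] 0.0
40 40 tilt 30.0 m [ 0.49 -0.12  0.86] lip mm [34. -8.  4.] body -39.0 [-25  36  93  45  81  -5] 0.0
40 80 tilt 59.0 m [ 0.75 -0.41  0.51] lip mm [ 29. -15. -13.] body -47.0 [-25  36  93  45  81  35] 0.0
40 120 tilt 83.0 m [ 0.66 -0.74  0.12] lip mm [ 16. -18. -25.] body -47.0 [-25  36  93  45  81  75] 0.0
40 150 tilt 95.0 m [ 0.38 -0.92 -0.1 ] lip mm [  7. -17. -30.] body -32.0 [-25  36  93  45  81 105] 0.0
30 150 tilt 105.0 m [ 0.38 -0.89 -0.25] lip mm [  5. -12. -32.] body -46.0 [-27  39  93  50  88 101] 0.0
20 150 tilt 114.0 m [ 0.38 -0.83 -0.4 ] lip mm [  3.  -7. -34.] body -59.0 [-29  44  92  56  94  98] 0.0
20 180 tilt 120.0 m [-0.   -0.87 -0.5 ] lip mm [ -0.  -4. -35.] body -20.0 [-29  44  92  56  94 128] 0.0
10 180 tilt 130.0 m [-0.   -0.77 -0.64] lip mm [  0.   2. -35.] body -29.0 [-30  48  91  60 101 125] 0.0
sign 1 az -30
40 0 tilt 0.0 m [-0. -0.  1.] lip mm [-0. -0. 21.] body 0.0 [-27  27 109  61  61 -38] 0.0
40 40 tilt 30.0 m [ 0.37 -0.35  0.86] lip mm [ 25. -24.   4.] b
[... 2030 characters left out ...]
 [ -27   27  109   61   61 -118] 0.0
40 120 tilt 83.0 m [-0.94 -0.31  0.12] lip mm [-23.  -7. -25.] body -47.0 [ -27   27  109   61   61 -158] 0.0
40 150 tilt 95.0 m [-0.79 -0.6  -0.1 ] lip mm [-14. -11. -30.] body -32.0 [ -27   27  109   61   61 -188] 0.0
30 150 tilt 105.0 m [-0.78 -0.58 -0.25] lip mm [-11.  -8. -32.] body -46.0 [ -30   31  111   70   67 -197] 0.0
20 150 tilt 114.0 m [-0.75 -0.53 -0.4 ] lip mm [ -6.  -5. -34.] body -59.0 [ -32   35  112   77   75 -205] 0.0
20 180 tilt 120.0 m [-0.43 -0.75 -0.5 ] lip mm [ -2.  -4. -35.] body -20.0 [ -32   35  112   77   75 -235] 0.0
10 180 tilt 130.0 m [-0.38 -0.66 -0.64] lip mm [  1.   2. -35.] body -29.0 [ -34   40  112   82   83 -241] 0.0
```

>>> servo_tool(moves="0 0 50 0 0 0 50;0 0 100 0 0 0 50;28 -50 120 0 0 0 50;42 -105 120 0 0 0 50;56 -160 120 0 0 0 50;56 -215 120 0 0 0 50;56 -269 120 0 0 0 50;56 -269 86 0 0 0 50;56 -269 86 0 0 0 50")

```text
time: 19.52
tcp_pos: [0.549, -0.04, 0.2329]
ee_rot: [[0.004, 1.0, -0.002], [0.642, -0.001, 0.767], [0.767, -0.005, -0.642]]
contact_force: [-0.3, 1.1, -0.2]
width: 0.0536
grasp_force: 24.9
```

```bash
python3 look.py scene s5.png 300 190 60 5; python3 look.py top t5.png 250 205 50 4
```

```text
[-22.618, 35.527, 92.004, 45.703, 81.067, -41.916] [0.549, -0.04, 0.2329] 19.525
[-22.563, 35.414, 91.921, 45.725, 81.114, -41.882] [0.5494, -0.0396, 0.2343] 19.575
```

View pics/s5.png

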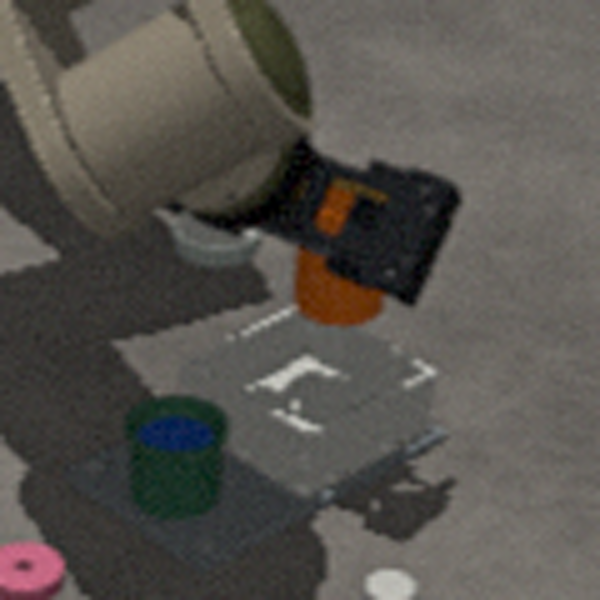

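The cup (340,290) is held upright over the pan's far half (310,400), and the blue disc is in the sleeve (178,435). Now rolling about the tool axis.

>>> servo_tool(moves="0 0 0 0 7.66 -6.43 50;0 0 0 0 15.32 -12.86 50;0 0 0 0 22.98 -19.28 50;0 0 0 0 30.64 -25.71 50;0 0 0 0 38.3 -32.14 50;0 0 0 0 45.96 -38.57 50;0 0 0 0 53.62 -45 50;0 0 0 0 61.28 -51.42 50;0 0 -8 0 68.94 -57.85 50;0 0 -15 0 76.6 -64.28 50")

```text
time: 20.88
tcp_pos: [0.5498, -0.0391, 0.2209]
ee_rot: [[0.984, -0.177, 0.0], [-0.114, -0.633, 0.766], [-0.135, -0.754, -0.643]]
contact_force: [-0.1, -0.4, -1.6]
width: 0.0541
grasp_force: 24.9
```

>>> servo_tool(moves="0 0 -10 0 3.83 -3.21 50;0 0 -10 0 7.66 -6.43 50;0 0 -10 0 11.49 -9.64 50;0 0 -10 0 15.32 -12.86 50;0 0 -10 0 15.32 -12.86 50")

```text
time: 21.5
tcp_pos: [0.5498, -0.0393, 0.2109]
ee_rot: [[0.867, -0.498, 0.0], [-0.32, -0.558, 0.766], [-0.381, -0.664, -0.643]]
contact_force: [-0.5, -0.0, -1.7]
width: 0.0544
grasp_force: 24.9
```

>>> servo_tool(moves="0 0 0 0 4.6 -3.86 50;0 0 0 0 9.2 -7.71 50;0 0 0 0 13.8 -11.57 50;0 0 0 0 18.4 -15.43 50;0 0 0 0 23 -19.28 50;0 0 0 0 27.6 -23.14 50;0 0 0 0 32.2 -27 50;0 0 0 0 36.8 -30.85 50;0 0 0 0 41.4 -34.71 50;0 0 0 0 45.96 -38.57 50")

```text
time: 22.75
tcp_pos: [0.5497, -0.0395, 0.2105]
ee_rot: [[-0.0, -1.0, 0.0], [-0.643, 0.0, 0.766], [-0.766, 0.0, -0.643]]
contact_force: [0.6, -0.3, -0.5]
width: 0.0539
grasp_force: 24.9
```

```bash
python3 look.py top t6.png 250 205 50 6; python3 -c "
from h import *
s=arm.read_state();print(s['tcp_pos'],s['ee_rot'].round(3).tolist(),s['width'],s['contact_force'])"
```

```text
[-22.536, 37.611, 92.477, 46.095, 79.066, 136.038] [0.5497, -0.0395, 0.2105] 22.75
[ 0.54968406 -0.03946417  0.21048824] [[-0.004, -1.0, 0.0], [-0.643, 0.003, 0.766], [-0.766, 0.003, -0.643]] 0.05419993505417178 [ 0.12401556  0.56764932 -1.02171214]
```

View pics/t6.png

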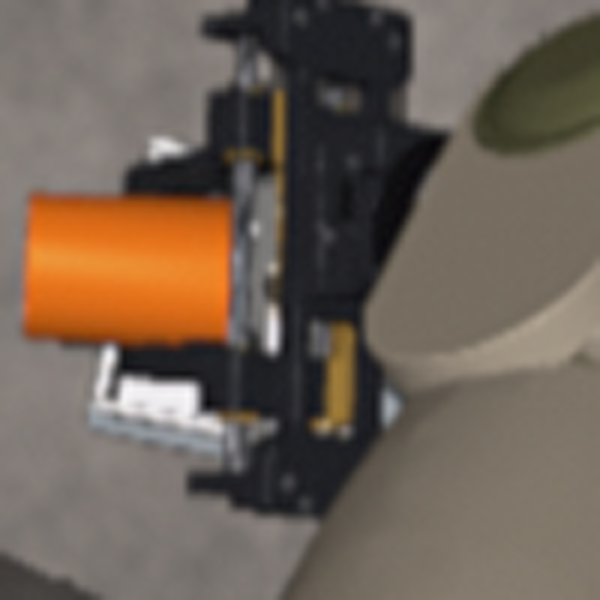

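The cup (130,270) lies on its side, mouth towards the gripper, over the pan. I'll tip it further so it empties completely.

>>> servo_tool(moves="0 -8 -10 5 0 0 50;0 -15 -21 10 0 0 50;0 -20 -32 15 0 0 50;0 -25 -44 20 0 0 50;0 -29 -56 25 0 0 50;0 -32 -69 30 0 0 50;0 -32 -69 30 0 0 50;0 -32 -69 30 0 0 50;0 -32 -69 30 0 0 50;0 -32 -69 30 0 0 50")

```text
time: 24.05
tcp_pos: [0.5496, -0.0718, 0.1412]
ee_rot: [[0.001, -1.0, -0.0], [-0.175, -0.0, 0.985], [-0.985, -0.001, -0.175]]
contact_force: [-0.3, -0.1, -0.4]
width: 0.0542
grasp_force: 24.9
```

>>> servo_tool(moves="0 0 60 0 0 0 50;0 50 110 0 0 0 50;0 110 110 0 0 0 50;0 170 110 0 0 0 50;0 230 110 0 0 0 50;0 230 110 0 0 0 50")

```text
time: 24.8
tcp_pos: [0.5484, 0.1618, 0.2509]
ee_rot: [[0.001, -1.0, -0.006], [-0.174, -0.006, 0.985], [-0.985, -0.0, -0.174]]
contact_force: [0.4, -0.5, -0.6]
width: 0.0542
grasp_force: 24.9
```

```bash
python3 look.py top t7.png 262 208 55 6;python3 -c "
from h import *
s=arm.read_state();print(s['tcp_pos'],s['ee_rot'].round(3).tolist(),s['width'],s['contact_force'])"
```

```text
[-3.69, 37.023, 93.214, 79.768, 86.576, 139.704] [0.5484, 0.1618, 0.2509] 24.8
[0.54896494 0.159704   0.25089413] [[0.001, -1.0, -0.003], [-0.174, -0.003, 0.985], [-0.985, -0.0, -0.174]] 0.05424323786732918 [-0.03348385 -0.44626796 -0.79998855]
```

View pics/t7.png

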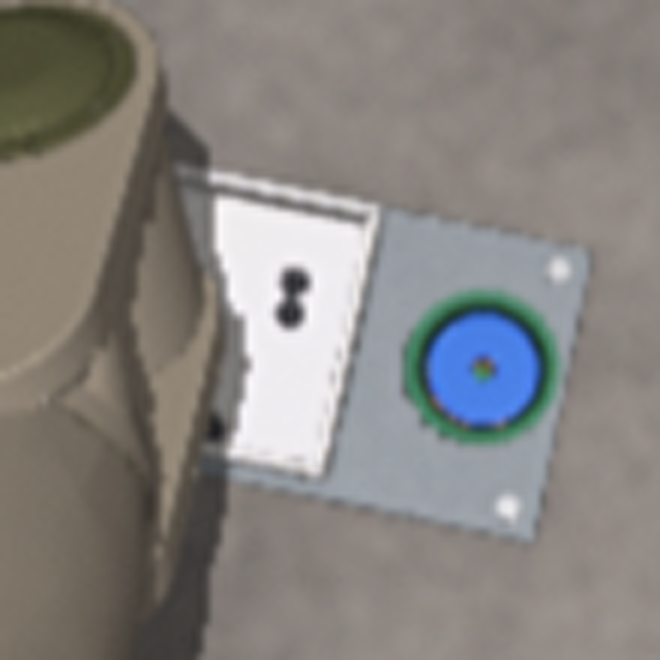

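The pan (300,330) shows three balls; the rest of it is hidden by the arm. The blue disc sits flat in the sleeve (485,365). I'll unroll the cup beside its old place and count the balls then.

>>> servo_tool(moves="-20 20 0 -10 0 0 50;-40 40 0 -20 0 0 50;-55 68 0 -30 0 0 50;-55 68 0 -30 0 0 50")

```text
time: 25.35
tcp_pos: [0.4941, 0.2263, 0.2514]
ee_rot: [[0.002, -1.0, -0.0], [-0.643, -0.001, 0.766], [-0.766, -0.001, -0.643]]
contact_force: [-0.3, 0.3, -1.0]
width: 0.0542
grasp_force: 24.9
```

>>> servo_tool(moves="0 0 0 0 -7.66 6.43 50;0 0 0 0 -15.32 12.86 50;0 0 0 0 -22.98 19.28 50;0 0 0 0 -30.64 25.71 50;0 0 0 0 -38.3 32.14 50;0 0 0 0 -45.96 38.57 50;0 0 0 0 -53.62 45 50;0 0 0 0 -61.28 51.42 50;0 0 0 0 -68.94 57.85 50;0 0 0 0 -68.94 57.85 50")

```text
time: 26.6
tcp_pos: [0.4953, 0.2246, 0.2505]
ee_rot: [[1.0, -0.003, 0.001], [-0.003, -0.641, 0.767], [-0.002, -0.767, -0.641]]
contact_force: [-0.3, -0.4, 0.1]
width: 0.0542
grasp_force: 24.9
```

>>> servo_tool(moves="0 0 0 0 -7.66 6.43 50;0 0 0 0 -15.32 12.86 50;0 0 0 0 -22.98 19.28 50;0 0 0 0 -30.64 25.71 50;0 0 0 0 -38.3 32.14 50;0 0 0 0 -45.96 38.57 50;0 0 0 0 -53.62 45 50;0 0 0 0 -61.28 51.42 50;0 0 0 0 -68.94 57.85 50;0 0 0 0 -68.94 57.85 50")

```text
time: 27.85
tcp_pos: [0.4949, 0.2253, 0.2506]
ee_rot: [[0.006, 1.0, 0.001], [0.642, -0.004, 0.767], [0.767, -0.004, -0.642]]
contact_force: [-0.0, -0.5, 0.1]
width: 0.0537
grasp_force: 24.9
```

```bash
cat > balls.py <<'E'
from h import *
s=arm.read_state();print(s['tcp_pos'].round(4),s['ee_rot'].round(3).tolist(),s['width'],s['contact_force'].round(2))
for n in('top','scene'):
    f=arm.grab_frame(n);P=cloud(f);np.savez(n+'1.npz',**f)
    h,w=P.shape[:2];v,u=np.mgrid[:h,:w]
    X=onplane(f,np.c_[u.ravel(),v.ravel()],.0185).reshape(h,w,3)
    d=X[...,:2]-[.5456,.0467];y=d@[.181,.983];x=d@[.983,-.181]
    k=(abs(x)<.053)&(abs(y)<.053)
    print(n,k.sum(),'pan grey',np.median(f['img'][k]),'hidden(z>.08)',(P[...,2][k]>.08).sum())
    b=(k&(f['img'].max(2)<90)).astype(np.uint8)
    nn,l,st,c=cv2.connectedComponentsWithStats(b)
    for i in range(1,nn): print('  ',st[i,4],c[i].round(1),(x[int(c[i,1]),int(c[i,0])]*1e3).round(),(y[int(c[i,1]),int(c[i,0])]*1e3).round(),P[...,2][l==i].mean().round(4),st[i,2:4])
E
python3 balls.py
```

```text
[0.4949 0.2253 0.2506] [[0.006, 1.0, 0.001], [0.642, -0.004, 0.767], [0.767, -0.004, -0.642]] 0.05370288748891181 [-0.   -0.48  0.12]
top 1862 pan grey 235.0 hidden(z>.08) 11
   1 [227. 182.] 51.0 53.0 0.0334 [1 1]
   1 [225. 191.] 28.0 53.0 0.0313 [1 1]
   8 [229.1 192.1] 28.0 43.0 0.0249 [3 3]
   1 [224. 195.] 18.0 53.0 0.0344 [1 1]
   19 [255.4 202.6] 17.0 -25.0 0.0244 [4 8]
   1 [223. 200.] 6.0 53.0 0.0306 [1 1]
   1 [222. 204.] -4.0 53.0 0.0268 [1 1]
   8 [231.9 205.1] -2.0 31.0 0.025 [3 3]
   1 [221. 209.] -17.0 53.0 0.0302 [1 1]
   1 [220. 213.] -27.0 53.0 0.0314 [1 1]
   9 [239. 213.] -18.0 7.0 0.0242 [3 3]
   9 [241.7 224.1] -43.0 -3.0 0.0238 [4 3]
scene 672 pan grey 93.0 hidden(z>.08) 4
   43 [293.  203.4] -46.0 14.0 0.0179 [17 10]
   3 [304.3 201. ] -31.0 49.0 0.0159 [2 3]
   1 [307. 202.] -21.0 52.0 0.0162 [1 1]
   1 [310. 205.] -3.0 46.0 0.0128 [1 1]
   1 [312. 205.] 1.0 51.0 0.0173 [1 1]
   10 [298.2 208.5] -15.0 6.0 0.0173 [3 4]
   10 [306.2 208.5] 1.0 25.0 0.0152 [3 4]
   2 [314.5 207. ] 13.0 48.0 0.0167 [2 1]
   3 [282.7 208.3] -48.0 -31.0 0.0396 [2 2]
   2 [285.5 209.5] -38.0 -28.0 0.0411 [2 2]
   21 [280.8 211.8] -40.0 -47.0 0.0528 [9 6]
   1 [288. 211.] -24.0 -29.0 0.0432 [1 1]
   53 [311.2 215.4] 38.0 9.0 0.0378 [20 13]
   2 [290.5 212.5] -16.0 -28.0 0.0422 [2 2]
   1 [323. 212.] 51.0 49.0 0.0274 [1 1]
   1 [288. 214.] -12.0 -40.0 0.0305 [1 1]
   5 [291.8 215.2] -2.0 -37.0 0.0369 [4 3]
   1 [295. 215.] 6.0 -28.0 0.0432 [1 1]
   5 [298.  218.2] 23.0 -32.0 0.0392 [3 3]
   1 [314. 216.] 47.0 12.0 0.0293 [1 1]
   3 [299.7 224.3] 47.0 -51.0 0.0199 [2 2]
```

All six balls are in the pan (four singles plus a touching pair of 19 px). Setting the cup down.

>>> servo_tool(moves="0 0 -40 0 0 0 50;0 0 -80 0 0 0 50;0 0 -94 0 0 0 50;0 0 -99 0 0 0 50;0 0 -101 0 0 0 50;0 0 -101 0 0 0 50")

```text
time: 28.7
tcp_pos: [0.4948, 0.2262, 0.1506]
ee_rot: [[-0.001, 1.0, 0.001], [0.642, -0.0, 0.766], [0.766, 0.001, -0.642]]
contact_force: [0.4, -0.2, -0.1]
width: 0.0542
grasp_force: 24.9
```

```bash
python3 -c "
from h import *
s=arm.read_state();print(s['tcp_pos'].round(4),s['ee_rot'].round(3).tolist(),s['width'],s['contact_force'].round(2),s['wrist_torque'].round(3))
f=arm.grab_frame('scene');P=cloud(f);hsv=cv2.cvtColor(f['img'],cv2.COLOR_BGR2HSV)
k=(hsv[...,0]<14)&(hsv[...,1]>150)&(np.hypot(P[...,0]-.494,P[...,1]-.341)<.06)
p=P[k];print(k.sum(),p.min(0).round(4),p.max(0).round(4),np.percentile(p[:,2],[1,3,97,99]).round(4))"
```

```text
[0.4948 0.2262 0.1506] [[-0.001, 1.0, 0.001], [0.642, -0.0, 0.766], [0.766, 0.001, -0.642]] 0.05419876216452064 [ 0.44 -0.16 -0.06] [-0.422  0.025  0.039]
130 [ 0.4751  0.2928 -0.0029] [0.5289 0.3641 0.1061] [-0.0019 -0.0009  0.0709  0.0763]
```

Not touching yet; 2 mm more, then I'll release and retreat along the tool axis.

>>> servo_tool(moves="0 0 -1 0 0 0 50;0 0 -2 0 0 0 50;0 0 -2 0 0 0 50;0 0 -2 0 0 0 64;0 0 -2 0 0 0 85;0 0 -2 0 0 0 85;0 0 -2 0 0 0 85;0 0 -2 0 0 0 85")

```text
time: 29.75
tcp_pos: [0.4945, 0.2261, 0.1477]
ee_rot: [[0.0, 1.0, -0.0], [0.643, -0.0, 0.766], [0.766, -0.0, -0.643]]
contact_force: [-0.2, 0.7, -0.0]
width: 0.0847
grasp_force: 0.0
```

>>> servo_tool(moves="0 -20 17 0 0 0 85;0 -40 34 0 0 0 85;0 -69 58 0 0 0 85;0 -110 92 0 0 0 85;0 -160 150 0 0 0 85;0 -220 180 0 0 0 85;0 -280 200 0 0 0 85;0 -280 200 0 0 0 85;0 -280 200 0 0 0 85")

```text
time: 30.88
tcp_pos: [0.4945, -0.0541, 0.3475]
ee_rot: [[0.001, 1.0, 0.001], [0.643, -0.001, 0.766], [0.766, -0.0, -0.643]]
contact_force: [0.0, -0.2, -0.5]
width: 0.0851
grasp_force: 0.0
```

```bash
python3 balls.py | grep -v '  1 '; python3 sl.py; python3 -c "
from h import *
f=dict(np.load('top1.npz'));P=cloud(f);hsv=cv2.cvtColor(f['img'],cv2.COLOR_BGR2HSV)
g=dict(np.load('top0.npz'));Q=cloud(g)
yy,xx=np.mgrid[:420,:560]
k=(np.hypot(xx-116,yy-225)<35)&(P[...,2]>.066)&(P[...,2]<.09)
p=P[k];print('cup rim',k.sum(),p.mean(0).round(4),np.ptp(p,axis=0).round(4));A=np.c_[p[:,:2],np.ones(len(p))];print('tilt',np.linalg.lstsq(A,p[:,2],rcond=None)[0])
o=(np.hypot(P[...,0]-p[:,0].mean(),P[...,1]-p[:,1].mean())<.022);print('in cup',np.percentile(P[...,2][o],[10,50,90]),'dark',(f['img'][o].max(1)<60).sum())
for n,u,v,r,lo in(('petri',178,280,17,.008),('reagent',323,134,22,.03),('stopper',171,150,12,.02),('forceps',391,163,30,.004)):
    q=[]
    for c in(P,Q):
        k=(np.hypot(xx-u,yy-v)<r)&(c[...,2]>lo)&(c[...,2]<.12);q.append(c[k].mean(0).round(4))
    print(n,q)"
```

```text
[ 0.4945 -0.0541  0.3475] [[0.001, 1.0, 0.001], [0.643, -0.001, 0.766], [0.766, -0.0, -0.643]] 0.0851061262018524 [ 0.02 -0.16 -0.46]
top 1862 pan grey 80.0 hidden(z>.08) 1113
   229 [235.8 191.3] 33.0 29.0 0.2829 [24 16]
   687 [256.2 208.3] 3.0 -31.0 0.3198 [23 47]
   12 [232.  204.5] 0.0 29.0 0.0243 [3 4]
   11 [239.8 213.4] -18.0 7.0 0.2594 [4 5]
   17 [241.1 222.4] -38.0 -2.0 0.2605 [5 9]
scene 672 pan grey 91.0 hidden(z>.08) 1
   11 [298.6 200.1] -48.0 38.0 0.0168 [6 5]
   30 [289.9 205.6] -46.0 -3.0 0.0198 [9 9]
   10 [298.2 208.5] -15.0 6.0 0.0182 [3 4]
   30 [308.  210.5] 13.0 22.0 0.019 [10  8]
   61 [285.1 213. ] -22.0 -43.0 0.0432 [19 11]
   8 [318.4 211.4] 37.0 41.0 0.0393 [5 4]
   2 [322.  211.5] 45.0 50.0 0.0291 [1 2]
   3 [297.  214.3] 6.0 -19.0 0.0468 [3 2]
   3 [315.  214.7] 42.0 22.0 0.0336 [3 2]
   6 [305.7 216.8] 29.0 -9.0 0.0446 [4 3]
   3 [313.  216.7] 45.0 10.0 0.0287 [3 2]
   5 [299.4 218.8] 25.0 -30.0 0.0403 [2 3]
   5 [303.4 221.8] 44.0 -32.0 0.0292 [3 3]
   2 [297.5 222.5] 35.0 -49.0 0.0232 [2 2]
   3 [299.7 224.3] 47.0 -51.0 0.0206 [2 2]
(0.008, 0.014) 127 [0.4064 0.4187 0.4348 0.4442 0.4494]
(0.014, 0.02) 172 [0.3581 0.4259 0.4399 0.4502 0.4549]
tilt [-1.1216445  -1.94556516]
bgr [47. 68. 69.]
cup rim 146 [0.4951 0.3375 0.0731] [0.0553 0.0533 0.0136]
tilt [ 0.02222988 -0.01285175  0.06644621]
in cup [0.00219586 0.00434375 0.00755473] dark 0
petri [array([0.3669, 0.1992, 0.0172]), array([0.3671, 0.1993, 0.017 ])]
reagent [array([ 0.7186, -0.1421,  0.0663]), array([ 0.7187, -0.1422,  0.0664])]
stopper [array([0.6828, 0.2297, 0.0324]), array([0.6829, 0.2299, 0.0325])]
forceps [array([ 0.6611, -0.3206,  0.0068]), array([ 0.6611, -0.3213,  0.0068])]
```

The cup stands upright and empty, six balls were counted in the pan, and the bystanders haven't moved. Handing in.

```bash
python3 -c "
from workcell import arm
print(arm.close_job())"
```

```text
the job is handed in; nothing more can be done
None
```

I handed the job in at about 31 s; no verdict came back. By my last camera checks, steel, brass and blue lie flat in that order in the sleeve, all six balls are in the pan, the empty cup stands upright on the bench, and the bystanders are unmoved.

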